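Unstack the tasting set onto its mats

ROBOT

A 7-joint arm with a two-finger parallel gripper is mounted at the origin on a cart in front of the work surface, level with it; the furniture and walls round the work are solid. World frame = base frame: x ahead of the robot, y to its left, z up, the work surface at z = 0. Lengths are in m, angles in rad, forces in N, time in s.
With the tool pointing down it reaches from about 0.425 to 0.875 m from the base axis. Payload 4.7 kg.
Tool frame: the origin (TCP) lies midway between the tips of the shut fingers; the grasp point (between the pads) lies 19 mm behind it (pinch_z is the distance from the TCP to the grasp point, in m); z points along the fingers, y is the line along which they close (so a half turn about z gives the same grasp; the last joint's range is limited). The gripper opens to 87 mm and grips with 3 to 60 N. Pads are 19 mm wide; open, the fingers measure 117 mm over their backs; the gripper's body (75 mm by 190 mm) begins 51 mm behind the grasp point.
Start: joints at [1.363, 0.321, -0.07, 1.45, 0.023, 1.371, -0.057], TCP at [0.143, -0.634, 0.223] pointing down, gripper open.
Joint ranges: [-2.86, 2.86], [-0.3, 2.09], [-1.38, 1.24], [0.06, 2.45], [-1.56, 4.7], [0.09, 2.05], [-2.69, 2.69]. Speed limits (rad/s): [2.57, 2.57, 3.14, 3.14, 3.14, 3.14, 3.14].

INTERFACE

Orientations are given as a rotation vector (axis times angle).
In Python, from plant import * gives the robot as it stands.
- The arm moves only by the tool drive_tool, never from a script. Its argument "series" is a list of rows, each a list of 2 entries, a list of its own where there are three numbers: the shift along the tool's x, y, z in mm, then the turn about the tool's z in rad. A call has 1 to 10 rows; each row is the pose to reach, as a shift and turn from the pose commanded when the call began, along the tool's axes at that moment; what a row does not reach only later rows make up. A row lasts 1/10 s, in which the tool goes at most 50 mm and 8.59 degrees, less where a joint would pass 70% of its speed; a pose out of reach is approached as far as the arm can. A call with a gripper value outside its range is refused whole. "fingers" is the closure, from 0 (fully open) to 1 (shut), set as the call begins (left out, the last holds). The fingers move at their own pace and stop on an object; "newtons" is the grip in N (left out, the last holds). Time passes only in rows, so rows that repeat a pose let the fingers close. It gives the time, the measured TCP pose, the force, the opening and the grip force at its end, in the units of the state.
- get_obs(): the state, without advancing time (a new reading comes with each control period).
- grab_frame(name): name is "side" or "top"; returns the picture (480x640x3 uint8, red, green, blue); there is no depth.
- camera_info(name): a dict with "fx", "fy", "cx", "cy" (pixels), "R" (3x3) and "t" (3): a world point X has camera coordinates R X + t. Camera axes: x right, y down, z forward; pixel columns grow to the right and rows downward; lengths in m; the calibration is good to about 2 mm. A picture is of the moment at which its call begins. camera_info takes no time and is no camera call.
- hand_in(): hands the job in; it is judged then, once.
The state is a dict: "clock": time; "joints": joint angles; "qvel": joint speeds; "tau": joint torques, N m; "ee_pos": TCP position; "ee_rot": TCP orientation; "force": force on the tool from outside, world axes, zero at the start; "ft_torque": the same for the moment, N m; "width": finger opening in m; "grip_force": force on a finger pad.
Only numpy, scipy, OpenCV 4.12 (cv2) and the standard library are available. Lean on these libraries where they do the work, as an engineer would, in place of code of your own. Each camera call takes 0.05 s, during which the arm holds its last target. There are 200 camera calls.

TASK

Take the tasting set's stack apart and lay it out for service: set the olive dish on the round cork coaster and each sample box on the mat of its lid's colour, every one upright, centred on its own place and with the boxes turned in line with their mats. Never tip the olive dish, and leave the cup of picks and the loose cheese wedge where they are.

Things in the scene. Friction and masses are not known exactly. Their poses are not given: they have to be found in the camera images.
- olive_dish: Small round grey dish of olives (the olives are fixed in it), about 69 mm across the rim, 65 mm at the foot, 34 mm high; at the start on top of the stack, on the red-lidded box. (Another such dish far back on the worktop is furniture and stays.) Origin: centre of its underside; z up.
- red_box: Rigid rectangular white sample box with a flat red lid fixed on it, 56 mm wide (its x axis), 92 mm long (its y axis), 34 mm high with the lid, upright smooth sides. It carries the olive dish and stands on the yellow-lidded box at the start; each box of the stack is smaller than the one below it, so a border of every lid shows from above. Origin: centre of its underside; z up.
- yellow_box: Rigid rectangular white sample box with a flat yellow lid fixed on it, 60 mm wide (its x axis), 112 mm long (its y axis), 34 mm high with the lid, upright smooth sides. It stands on the blue-lidded box, below the red-lidded one at the start; each box of the stack is smaller than the one below it, so a border of every lid shows from above. Origin: centre of its underside; z up.
- blue_box: Rigid rectangular white sample box with a flat blue lid fixed on it, 64 mm wide (its x axis), 132 mm long (its y axis), 34 mm high with the lid, upright smooth sides. It is the bottom of the stack and stands on the worktop at the start; each box of the stack is smaller than the one below it, so a border of every lid shows from above. Origin: centre of its underside; z up.
- red_mat: Flat rectangular red mat fixed on the worktop, 80 mm wide (its x axis), 116 mm long (its y axis), 4 mm thick: the place of the red-lidded box. Origin: centre of its underside, on the worktop.
- yellow_mat: Flat rectangular yellow mat fixed on the worktop, 84 mm wide (its x axis), 136 mm long (its y axis), 4 mm thick: the place of the yellow-lidded box. Origin: centre of its underside, on the worktop.
- blue_mat: Flat rectangular blue mat fixed on the worktop, 88 mm wide (its x axis), 156 mm long (its y axis), 4 mm thick: the place of the blue-lidded box. Origin: centre of its underside, on the worktop.
- cork_coaster: Round cork coaster fixed on the worktop, 92 mm across, 4 mm thick: the place of the olive dish. Origin: centre of its underside, on the worktop. (Two of the four places lie left of the stack, two to its right; between the stack and the right-hand two stands a wire cutter, furniture, whose wooden handle points at the robot near y = -0.02 from x = 0.46 to 0.59, up to 85 mm high, and whose bow behind it is 145 mm high: carry things over it.)
- pick_cup: Bystander: grey cup of wooden tasting picks, 65 mm across, 70 mm high, standing left of the wire cutter, farther off than the mats; leave it alone. Origin: centre of its underside.
- blue_wedge: Bystander: loose white wedge of blue-veined cheese, about 100 x 117 mm, 53 mm high, at the right on the worktop, farther off than the mats, beside the cheese display; leave it alone. Origin: centre of its underside.
There are look-alikes about, which are no part of the job. What is meant by the olive_dish is not turquoise, and is the larger of those in its own colour.

How it is judged:
By the outcome, as a careful person would: the job done as asked, in the order asked, and still so for the second after the job is handed in, with the robot touching nothing.
It also fails if it takes over 109 s, if anything falls off the work surface, if the arm or the gripper's body presses on something with over 40 N, if the wrist force passes 120 N, or if a joint passes its speed limit or range.

## Working session

There is one attempt and no reset: what is moved stays moved. The work goes in short steps, Python scripts to look and compute and a tool call to move; the robot and the scene stay as the last step left them, time stands still between calls to the robot, and variables do not carry over. Pictures are saved under pics/ and viewed, at most 14 in all, crops included, and the job is handed in when it is done.

Besides the shell and the picture viewer there is one more tool, called after ">>>" as name(argument=value, ...), one argument or row to a line, values as JSON. drive_tool: Moves the arm, as the interface text tells. Its arguments: {"type":"object","properties":{"series":{"type":"array"},"fingers":{"type":"number"},"newtons":{"type":"number"}},"required":["series"]}

```bash
ls; mkdir -p pics; python3 - <<'E'
from plant import *
import cv2,numpy as np
for n in("top","side"):
    f=grab_frame(n); cv2.imwrite(f"pics/{n}0.png",f[:,:,::-1]); c=camera_info(n)
    R=np.array(c["R"]);print(n,c["fx"],c["cx"],c["cy"],np.round(R,3).tolist(),np.round(-R.T@np.array(c["t"]),3))
o=get_obs();print(o)
E
```

```text
pics
top 499.2182077254191 326.07486726957416 237.9915888334586 [[0.009, -1.0, 0.018], [-0.986, -0.012, -0.166], [0.166, -0.016, -0.986]] [0.405 0.062 1.054]
side 464.3428428471509 322.42814951361265 243.2736983032461 [[-0.964, 0.265, -0.008], [0.241, 0.864, -0.442], [-0.11, -0.428, -0.897]] [0.694 0.572 1.158]
{'clock': 0.1, 'joints': array([ 1.36308847,  0.32178183, -0.07003962,  1.4515569 ,  0.02261159,
        1.37079304, -0.05691916]), 'qvel': array([-0.00015475, -0.00068164, -0.00160888, -0.0016767 ,  0.00035476,
        0.00189329, -0.00224443]), 'tau': array([ 4.40413978e-04, -4.92568588e+01, -4.05253004e-01, -3.13397491e+01,
       -6.41463278e-02,  3.94744158e-02,  1.10267974e-04]), 'ee_pos': array([ 0.14280787, -0.63361011,  0.22154717]), 'ee_rot': array([-3.12058273e+00, -3.47460721e-01,  4.88530642e-04]), 'force': array([-0.17820893, -0.79904827, -0.07818851]), 'ft_torque': array([0.0423736 , 0.03032437, 0.05226692]), 'grip_force': 0.0, 'width': 0.08688995838116104}
```

View pics/top0.png

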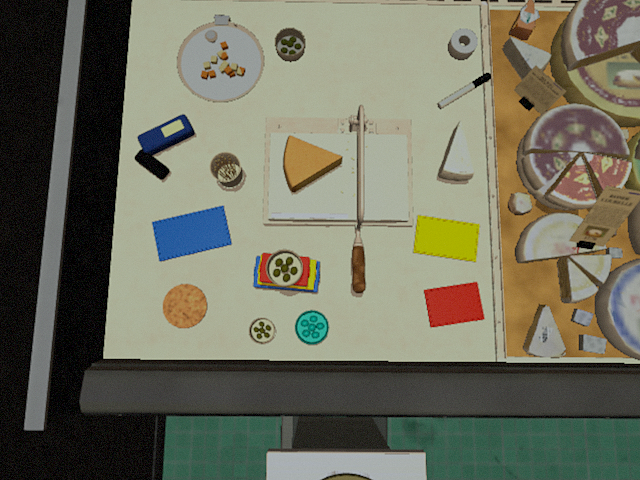

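View pics/side0.png

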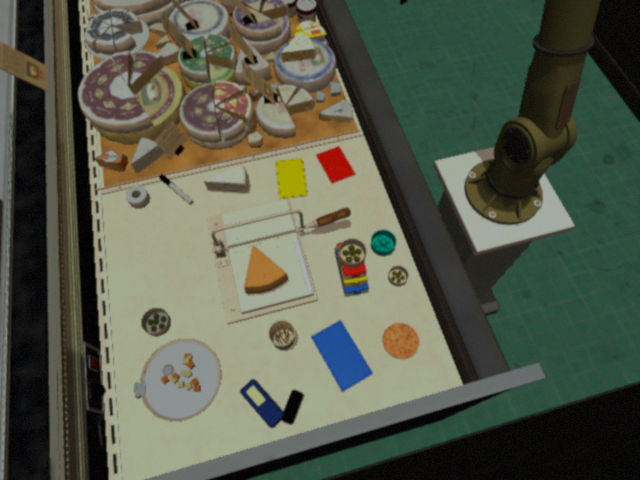

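The top view shows the stack at about (286,270), with the dish on top at (285,266). The places are: blue mat (192,233), coaster (185,306), yellow mat (446,238) and red mat (454,305). The look-alikes are the turquoise dish (311,327) and a small grey dish (262,330). The side view agrees, with the stack at (352,265).

```bash
cat > h.py <<'E'
from plant import *
import cv2,numpy as np
from scipy.spatial.transform import Rotation as Ro
def cast(n,px,z):
    c=camera_info(n);R=np.array(c["R"]);C=-R.T@np.array(c["t"])
    px=np.asarray(px,float).reshape(-1,2)
    d=np.c_[(px[:,0]-c["cx"])/c["fx"],(px[:,1]-c["cy"])/c["fy"],np.ones(len(px))]@R
    return (C+d*((z-C[2])/d[:,2])[:,None])[:,:2]
HUE={"red":((170,120,60),(6,255,255)),"yellow":((24,120,90),(34,255,255)),"blue":((100,120,50),(118,255,255)),"cork":((6,80,110),(18,200,255)),"cyan":((80,100,60),(97,255,255))}
def mask(f,col):
    h=cv2.cvtColor(f,cv2.COLOR_RGB2HSV);lo,hi=HUE[col]
    if lo[0]>hi[0]: return cv2.inRange(h,lo,(180,)+hi[1:])|cv2.inRange(h,(0,)+lo[1:],hi)
    return cv2.inRange(h,lo,hi)
def blob(f,col,box):
    m=mask(f,col);k=np.zeros_like(m);x0,y0,x1,y1=box;k[y0:y1,x0:x1]=m[y0:y1,x0:x1];return k
def rect(n,m,z):
    cs=cv2.findContours(m,cv2.RETR_EXTERNAL,cv2.CHAIN_APPROX_NONE)[0]
    p=max(cs,key=cv2.contourArea)
    q=cast(n,p,z);(c,s,a)=cv2.minAreaRect((q*1000).astype(np.float32))
    # yaw of long axis about z
    if s[0]<s[1]: a+=90
    a=(a+90)%180-90
    return np.round(c,1),np.round(sorted(s),1),round(a,1)
E
python3 - <<'E'
from h import *
T=cv2.imread("pics/top0.png")[:,:,::-1].copy();S=cv2.imread("pics/side0.png")[:,:,::-1].copy()
B={"blue":((140,200,240,265),(305,315,380,395)),"yellow":((405,205,490,270),(270,150,310,205)),"red":((415,275,495,335),(312,140,360,190)),"cork":((155,275,215,335),(378,318,425,365)),"cyan":((285,300,340,355),(365,225,400,260))}
for k,(b,s) in B.items():
    z=.004 if k!="cyan" else .03
    print(k,rect("top",blob(T,k,b),z),rect("side",blob(S,k,s),z))
for n,f,b,u in(("top",T,(245,240,330,350),6),("side",S,(330,230,410,300),6)):
    x0,y0,x1,y1=b;cv2.imwrite(f"pics/{n}1.png",cv2.resize(f[y0:y1,x0:x1,::-1],None,fx=6 if n=="side" else 5,fy=6 if n=="side" else 5,interpolation=cv2.INTER_NEAREST))
for nm,p in(("dish",(285,266)),):print(nm,cast("top",p,.136),cast("side",(351,252),.136))
print("small",cast("top",(262,330),.03),cast("side",(398,276),.03))
for k,z in(("red",.102),("yellow",.068),("blue",.034)):
  for n,f,b in(("top",T,(245,240,330,300)),("side",S,(330,230,375,300))):
    q=np.argwhere(blob(f,k,b))[:,::-1];w=cast(n,q,z)*1000
    print(k,n,len(q),[np.round(v,1) for v in cv2.minAreaRect(w.astype(np.float32))[:2]],cv2.minAreaRect(w.astype(np.float32))[2])
E
```

```text
blue (array([590.1, 331.2]), array([ 86.6, 154.3]), -75.8) (array([589.3, 330.2]), array([ 84.7, 152.5]), -75.8)
yellow (array([ 585.8, -212.9]), array([ 82.9, 134.9]), 82.0) (array([ 585. , -214.2]), array([ 83.8, 135.8]), 82.1)
red (array([ 445.2, -224. ]), array([ 78.8, 114.8]), -80.9) (array([ 444.7, -225.3]), array([ 78.5, 114.2]), -80.9)
cork (array([437. , 337.2]), array([88.5, 89.6]), -89.4) (array([436.2, 336. ]), array([88.7, 91.1]), -15.5)
cyan (array([395.5,  72.9]), array([66. , 66.2]), 15.3) (array([396.3,  75.2]), array([59.5, 67.1]), 71.9)
dish [[0.5067997  0.12197986]] [[0.50778943 0.12664502]]
small [[0.38855652 0.17223559]] [[0.39042044 0.17968848]]
red top 416 [array([504.6, 125.6]), array([93.2, 55.3])] 85.41324615478516
red side 233 [array([504.5, 129.5]), array([95.7, 55.2])] 83.48039245605469
yellow top 261 [array([502.3, 122.9]), array([113.9,  58.3])] 85.32564544677734
yellow side 124 [array([524.2, 139. ]), array([ 52.1, 114.5])] 27.154441833496094
blue top 286 [array([502.2, 125.7]), array([133.4,  63. ])] 85.69060516357422
blue side 145 [array([507.1, 185.3]), array([20.6, 61.2])] 85.36758422851562
```

View pics/top1.png

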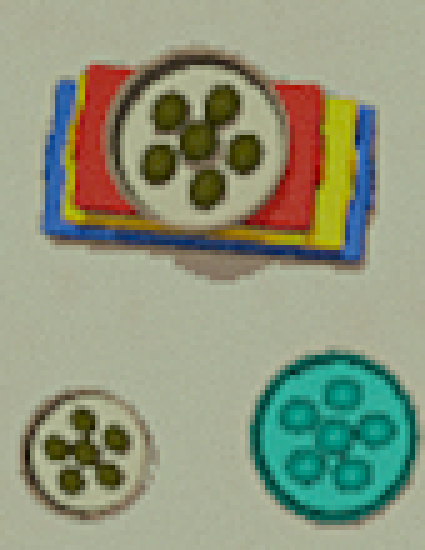

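View pics/side1.png

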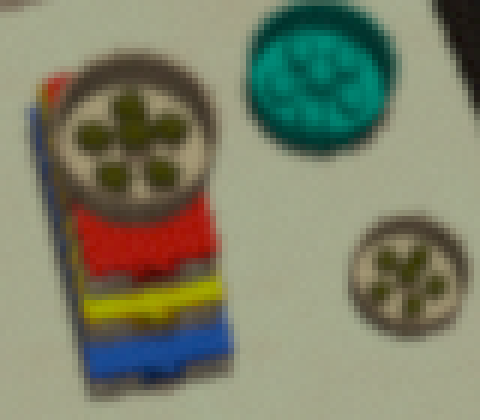

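The crops confirm it: the top rim's centre is at about (284.7,267.6), and the lids are nested with the long axis near 85°. Measured sizes match the given ones (red 93x55, yellow 114x58, blue 133x63 mm). I'm moving now.

```bash
cat >> h.py <<'E'
def go(x,y,z,yaw,base=None):
    """world mm target, yaw deg of tool y -> tool-frame shift, turn; base = commanded (x,y,z,yaw)"""
    o=get_obs();M=Ro.from_rotvec(o["ee_rot"]).as_matrix()
    p=o["ee_pos"]*1000;cur=np.degrees(np.arctan2(M[1,1],M[0,1]))
    if base is not None: p=np.array(base[:3],float);cur=base[3]
    r=np.radians(cur);ty=np.array([np.cos(r),np.sin(r),0]);tz=np.array([0,0,-1.]);tx=np.cross(ty,tz)
    d=np.array([x,y,z])-p
    t=-np.radians((yaw-cur+90)%180-90)
    print("shift",np.round([d@tx,d@ty,d@tz],1).tolist(),"turn",round(t,3),"rows",int(np.ceil(max(np.linalg.norm(d)/50,abs(t)/.15))))
E
python3 - <<'E'
from h import *
print(cast("top",(284.7,267.6),.136),cast("side",(351.7,252.8),.136))
o=get_obs();M=Ro.from_rotvec(o["ee_rot"]).as_matrix();print(np.round(M,3))
p=o["ee_pos"]*1000
go(*p[:2],330,-77.3); a=(p[0],p[1],330,-77.3);b=(560,-250,330,-25);c=(506,123,230,-4.6)
go(*b,a);go(*c,b);go(506,123,109,-4.6,c)
E
```

```text
[[0.5038294  0.12246485]] [[0.50677907 0.12915365]]
[[ 0.976  0.22  -0.001]
 [ 0.22  -0.976  0.002]
 [-0.    -0.002 -1.   ]]
shift [0.0, 0.0, -108.5] turn 0.0 rows 3
shift [491.3, -282.5, 0.0] turn -0.913 rows 12
shift [315.2, -206.6, 100.0] turn -0.356 rows 8
shift [0.0, 0.0, 121.0] turn -0.0 rows 3
```

>>> drive_tool(
  series=[
    [[0, 0, -50], 0],
    [[0, 0, -108], 0],
    [[40, -23, -108], -0.1],
    [[80, -46, -108], -0.2],
    [[120, -69, -108], -0.3],
    [[160, -92, -108], -0.4],
    [[200, -115, -108], -0.5],
    [[240, -138, -108], -0.6],
    [[290, -167, -108], -0.7],
    [[330, -190, -108], -0.8],
  ],
  fingers=0,
  newtons=20,
)

```text
clock: 1.1
ee_pos: [0.4211, -0.3773, 0.3303]
ee_rot: [-2.738, -1.541, 0.001]
force: [0.7, -0.3, -0.5]
width: 0.087
grip_force: 0.0
```

```bash
python3 - <<'E'
from h import *
go(505,124,250,-4.6); print(get_obs()["qvel"].round(2))
E
```

```text
shift [472.1, -188.3, 80.3] turn -0.465 rows 11
[-0.51  0.1  -0.44 -0.08  0.08  0.01  0.05]
```

>>> drive_tool(
  series=[
    [[472, -188, 80], -0.465],
  ],
)

```text
clock: 1.2
ee_pos: [0.4319, -0.3286, 0.3222]
ee_rot: [2.611, 1.746, 0.004]
force: [0.4, 0.1, 0.3]
width: 0.0875
grip_force: 0.0
```

>>> drive_tool(
  series=[
    [[470, -188, 80], -0.4],
  ],
)

```text
clock: 1.3
ee_pos: [0.4308, -0.2782, 0.3139]
ee_rot: [-2.471, -1.938, -0.001]
force: [0.5, 0.3, 1.0]
width: 0.0868
grip_force: 0.0
```

```bash
python3 - <<'E'
from h import *
go(505,124,250,-4.6)
E
```

```text
shift [408.3, -23.8, 63.9] turn -0.16 rows 9
```

>>> drive_tool(
  series=[
    [[408, -24, 64], -0.16],
    [[408, -24, 64], -0.16],
    [[408, -24, 64], -0.16],
    [[408, -24, 64], -0.16],
    [[408, -24, 64], -0.16],
    [[408, -24, 64], -0.16],
    [[408, -24, 64], -0.16],
    [[408, -24, 64], -0.16],
    [[408, -24, 64], -0.16],
    [[408, -24, 64], -0.16],
  ],
)

```text
clock: 2.3
ee_pos: [0.5058, 0.1239, 0.2503]
ee_rot: [-2.31, -2.126, 0.0]
force: [-0.5, -0.0, -0.8]
width: 0.0873
grip_force: 0.0
```

```bash
python3 - <<'E'
from h import *
o=get_obs();print(o["joints"].round(2))
go(505,124,110,-4.6)
E
```

```text
[ 0.57  0.09 -0.9   1.7   0.07  1.38 -0.43]
shift [0.1, -0.8, 140.3] turn -0.002 rows 3
```

>>> drive_tool(
  series=[
    [[0, -1, 50], 0],
    [[0, -1, 100], 0],
    [[0, -1, 125], 0],
    [[0, -1, 140], 0],
    [[0, -1, 140], 0],
    [[0, -1, 140], 0],
  ],
)

```text
clock: 2.9
ee_pos: [0.5068, 0.1202, 0.1121]
ee_rot: [2.318, 2.118, 0.002]
force: [0.4, 0.6, 0.7]
width: 0.0869
grip_force: 0.0
```

>>> drive_tool(
  series=[
    [[0, 0, 0], 0],
    [[0, 0, 0], 0],
    [[0, 0, 0], 0],
    [[0, 0, 0], 0],
    [[0, 0, 0], 0],
    [[0, 0, 0], 0],
    [[0, 0, 0], 0],
    [[0, 0, 0], 0],
  ],
  fingers=1,
  newtons=15,
)

```text
clock: 3.7
ee_pos: [0.5061, 0.1207, 0.1117]
ee_rot: [2.317, 2.12, 0.001]
force: [-1.6, -0.8, 6.7]
width: 0.0677
grip_force: 14.8
```

>>> drive_tool(
  series=[
    [[0, 0, -10], 0],
    [[0, 0, -30], 0],
    [[0, 0, -60], 0],
    [[0, 0, -60], 0],
    [[0, 0, -60], 0],
  ],
)

```text
clock: 4.2
ee_pos: [0.506, 0.1206, 0.1713]
ee_rot: [2.317, 2.12, 0.001]
force: [-0.1, 0.2, -1.7]
width: 0.0676
grip_force: 15.0
```

```bash
python3 - <<'E'
from h import *
o=get_obs();print(o["ee_pos"],o["width"],o["force"])
go(437,336,100,10)
E
```

```text
[0.50595925 0.12058592 0.17133363] 0.06756534569664929 [-0.13949452  0.21971829 -1.73886331]
shift [208.4, -87.9, 71.3] turn -0.264 rows 5
```

>>> drive_tool(
  series=[
    [[40, -17, 10], -0.05],
    [[80, -34, 25], -0.1],
    [[120, -51, 40], -0.16],
    [[160, -68, 55], -0.22],
    [[190, -80, 65], -0.25],
    [[206, -88, 71], -0.264],
    [[206, -88, 71], -0.264],
    [[206, -88, 71], -0.264],
    [[206, -88, 71], -0.264],
    [[206, -88, 71], -0.264],
  ],
)

```text
clock: 5.2
ee_pos: [0.4374, 0.3321, 0.1]
ee_rot: [2.021, 2.404, -0.0]
force: [0.2, 0.6, -0.1]
width: 0.0674
grip_force: 15.0
```

```bash
python3 - <<'E'
from h import *
f=grab_frame("top");g=grab_frame("side");cv2.imwrite("pics/c.png",np.hstack([cv2.resize(f[240:370,120:250,::-1],(400,400)),cv2.resize(g[260:390,340:470,::-1],(400,400))]))
o=get_obs();print(o["ee_pos"])
go(437,334,14,10)
E
```

```text
[0.43727131 0.33255231 0.10012158]
shift [1.5, -0.0, 86.1] turn -0.002 rows 2
```

View pics/c.png

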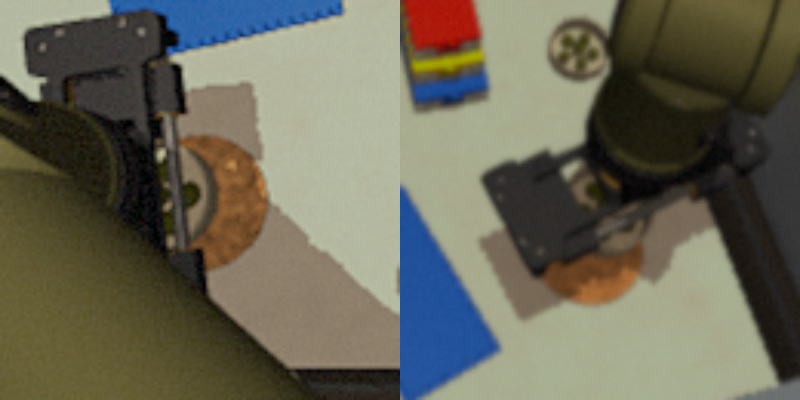

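The arm hides most of the dish. It is upright in the fingers above the coaster, with its left crop centre near (185,200). I'll set it down and measure afterwards.

>>> drive_tool(
  series=[
    [[1, 0, 40], 0],
    [[1, 0, 70], 0],
    [[1, 0, 80], 0],
    [[1, 0, 84], 0],
    [[1, 0, 85], 0],
    [[1, 0, 85], 0],
    [[1, 0, 85], 0],
  ],
)

```text
clock: 6.0
ee_pos: [0.4371, 0.3353, 0.0162]
ee_rot: [2.018, 2.406, 0.003]
force: [-0.6, -0.2, -1.1]
width: 0.0672
grip_force: 15.0
```

>>> drive_tool(
  series=[
    [[0, 0, 0], 0],
    [[0, 0, 0], 0],
    [[0, 0, 0], 0],
    [[0, 0, 0], 0],
    [[0, 0, 0], 0],
  ],
  fingers=0,
)

```text
clock: 6.5
ee_pos: [0.4362, 0.3346, 0.015]
ee_rot: [2.019, 2.407, -0.0]
force: [0.5, 0.2, -0.4]
width: 0.0863
grip_force: 0.0
```

>>> drive_tool(
  series=[
    [[0, 0, -30], 0],
    [[0, 0, -80], 0],
    [[0, 0, -130], 0],
    [[-40, 0, -160], 0.1],
    [[-90, 0, -160], 0.2],
    [[-140, 0, -160], 0.25],
    [[-190, 0, -160], 0.25],
    [[-240, 0, -160], 0.25],
    [[-290, 0, -160], 0.25],
    [[-330, 0, -160], 0.25],
  ],
)

```text
clock: 7.5
ee_pos: [0.4937, 0.0062, 0.1752]
ee_rot: [2.304, 2.133, -0.001]
force: [0.5, 0.4, 1.0]
width: 0.0869
grip_force: 0.0
```

```bash
python3 - <<'E'
from h import *
f=grab_frame("top");g=grab_frame("side")
cv2.imwrite("pics/top2.png",f[:,:,::-1]);cv2.imwrite("pics/side2.png",g[:,:,::-1])
cv2.imwrite("pics/d.png",np.hstack([cv2.resize(f[260:350,140:230,::-1],(400,400)),cv2.resize(g[300:390,360:450,::-1],(400,400))]))
for k,z in(("red",.102),("yellow",.068),("blue",.034)):
  for n,F,b in(("top",f,(245,240,330,300)),("side",g,(330,230,375,300))):
    q=np.argwhere(blob(F,k,b))[:,::-1];w=cast(n,q,z)*1000;r=cv2.minAreaRect(w.astype(np.float32))
    print(k,n,len(q),np.round(r[0],1),np.round(r[1],1),round(r[2],1))
print(get_obs()["ee_pos"])
E
```

```text
red top 1377 [504.6 125.4] [92.8 55.3] 85.4
red side 773 [505.1 127.3] [99.2 54.9] 85.3
yellow top 299 [502.3 123. ] [113.7  58.3] 85.3
yellow side 125 [520.6 155. ] [47.4 90. ] 38.5
blue top 285 [502.2 125.7] [133.4  62.9] 85.8
blue side 144 [507.  185.4] [20.4 61.2] 85.9
[0.49411593 0.00239668 0.17461648]
```

View pics/d.png

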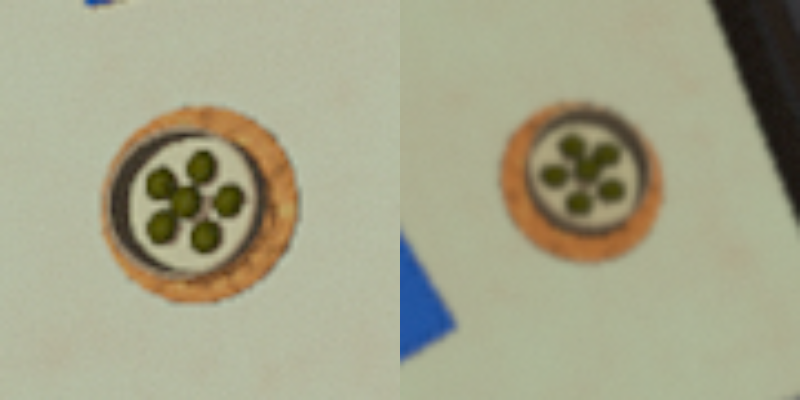

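The dish stands upright on the coaster. Its rim centre is at crop (188,203) in the top view and (586,171) in the side view, so I'll check whether it is centred.

```bash
python3 - <<'E'
from h import *
for n,box in(("top",(150,270,222,342)),("side",(370,310,420,372))):
    f=cv2.imread(f"pics/{n}2.png")[:,:,::-1].copy()
    o=cast(n,[(182.3,305.7)] if n=="top" else [(401.9,338.5)],.038);print(n,o.round(4), rect(n,blob(f,"cork",box),.004))
    x0,y0,x1,y1=box;h=cv2.cvtColor(f,cv2.COLOR_RGB2HSV)
    # non-cork, inside the coaster hull
    c=max(cv2.findContours(blob(f,"cork",box),0,1)[0],key=cv2.contourArea);hull=np.zeros(f.shape[:2],np.uint8)
    cv2.drawContours(hull,[cv2.convexHull(c)],-1,255,-1)
    m=cv2.morphologyEx(hull&~mask(f,"cork"),cv2.MORPH_OPEN,np.ones((3,3)))
    c=max(cv2.findContours(m,0,1)[0],key=cv2.contourArea)
    q=cast(n,c,.038);print(cv2.minEnclosingCircle((q*1000).astype(np.float32)))
E
```

```text
top [[0.4353 0.3326]] (array([437. , 337.2]), array([88.5, 89.6]), -89.4)
((436.48065185546875, 334.4634704589844), 35.57538604736328)
side [[0.4384 0.3401]] (array([437.5, 337.6]), array([87.2, 91.5]), -43.6)
((438.1492919921875, 339.52508544921875), 35.662723541259766)
```

Dish and coaster centres agree to about 1 mm (437,337). Next is the red box.

```bash
python3 - <<'E'
from h import *
print(get_obs()["ee_pos"],get_obs()["qvel"].round(2));go(505,126,130,-4.6)
E
```

```text
[0.49411593 0.00239668 0.17461648] [-0.05 -0.01 -0.09  0.01 -0.06  0.   -0.05]
shift [124.1, 0.3, 44.6] turn -0.005 rows 3
```

>>> drive_tool(
  series=[
    [[40, 0, 0], 0],
    [[85, 0, 15], 0],
    [[115, 0, 35], 0],
    [[124, 0, 45], 0],
    [[124, 0, 45], 0],
    [[124, 0, 45], 0],
    [[124, 0, 45], 0],
  ],
)

```text
clock: 8.3
ee_pos: [0.5035, 0.1324, 0.1306]
ee_rot: [2.304, 2.134, 0.001]
force: [0.3, 0.1, -0.8]
width: 0.087
grip_force: 0.0
```

```bash
python3 - <<'E'
from h import *
print(get_obs()["ee_pos"],get_obs()["qvel"].round(2));go(505,126,74,-4.6)
E
```

```text
[0.50353527 0.13238794 0.130585  ] [ 0.01 -0.01  0.   -0.   -0.   -0.   -0.  ]
shift [-6.3, 1.9, 56.6] turn 0.004 rows 2
```

>>> drive_tool(
  series=[
    [[-6, 2, 15], 0],
    [[-6, 2, 40], 0],
    [[-6, 2, 52], 0],
    [[-6, 2, 56], 0],
    [[-6, 2, 56], 0],
    [[-6, 2, 56], 0],
  ],
)

```text
clock: 8.9
ee_pos: [0.5051, 0.1274, 0.0746]
ee_rot: [2.303, 2.136, 0.001]
force: [0.2, -0.1, 1.3]
width: 0.0869
grip_force: 0.0
```

>>> drive_tool(
  series=[
    [[0, 0, 0], 0],
    [[0, 0, 0], 0],
    [[0, 0, 0], 0],
    [[0, 0, 0], 0],
    [[0, 0, 0], 0],
    [[0, 0, 0], 0],
    [[0, 0, 0], 0],
    [[0, 0, 0], 0],
  ],
  fingers=1,
  newtons=20,
)

```text
clock: 9.7
ee_pos: [0.5046, 0.1272, 0.0741]
ee_rot: [2.303, 2.136, 0.0]
force: [-0.1, 0.5, 1.0]
width: 0.0559
grip_force: 20.0
```

>>> drive_tool(
  series=[
    [[0, 0, -5], 0],
    [[0, 0, -30], 0],
    [[0, 0, -80], 0],
    [[0, 0, -130], 0],
    [[0, 0, -170], 0],
    [[0, 0, -180], 0],
    [[0, 0, -180], 0],
    [[0, 0, -180], 0],
  ],
)

```text
clock: 10.5
ee_pos: [0.5035, 0.1268, 0.2523]
ee_rot: [-2.302, -2.136, 0.004]
force: [-0.3, -0.2, -1.2]
width: 0.0557
grip_force: 20.0
```

```bash
python3 - <<'E'
from h import *
f=grab_frame("top");g=grab_frame("side")
cv2.imwrite("pics/e.png",np.hstack([cv2.resize(f[200:320,220:340,::-1],(400,400)),cv2.resize(g[200:320,300:420,::-1],(400,400))]))
go(445,-224.5,250,9.1)
E
```

```text
shift [-354.6, -31.8, 1.7] turn -0.234 rows 8
```

View pics/e.png

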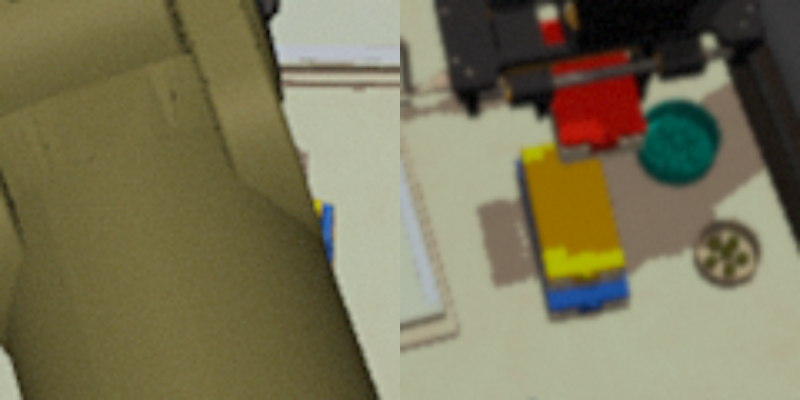

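The red box is lifted, and the yellow and blue boxes are undisturbed (right crop (575,230)). I'm carrying it across.

>>> drive_tool(
  series=[
    [[-45, -4, 0], -0.03],
    [[-90, -8, 0], -0.06],
    [[-135, -12, 0], -0.1],
    [[-180, -16, 0], -0.13],
    [[-225, -20, 0], -0.16],
    [[-270, -24, 0], -0.19],
    [[-315, -28, 0], -0.22],
    [[-345, -31, 0], -0.234],
    [[-354, -32, 0], -0.234],
    [[-354, -32, 0], -0.234],
  ],
)

```text
clock: 11.6
ee_pos: [0.4449, -0.2243, 0.2522]
ee_rot: [-2.039, -2.385, -0.0]
force: [0.3, 0.2, -1.5]
width: 0.0558
grip_force: 20.0
```

>>> drive_tool(
  series=[
    [[0, 0, 40], 0],
    [[0, 0, 80], 0],
    [[0, 0, 120], 0],
    [[0, 0, 140], 0],
    [[0, 0, 140], 0],
    [[0, 0, 140], 0],
  ],
)

```text
clock: 12.2
ee_pos: [0.4467, -0.2218, 0.1142]
ee_rot: [-2.035, -2.393, -0.001]
force: [-0.8, 0.0, -1.4]
width: 0.0558
grip_force: 20.0
```

```bash
python3 - <<'E'
from h import *
go(445,-224,11,9.1)
E
```

```text
shift [-1.9, -2.1, 103.2] turn 0.003 rows 3
```

>>> drive_tool(
  series=[
    [[-2, -2, 40], 0],
    [[-2, -2, 75], 0],
    [[-2, -2, 95], 0],
    [[-2, -2, 101], 0],
    [[-2, -2, 103], 0],
    [[-2, -2, 103], 0],
    [[-2, -2, 103], 0],
  ],
)

```text
clock: 12.9
ee_pos: [0.4458, -0.2264, 0.0126]
ee_rot: [2.036, 2.389, 0.0]
force: [-0.0, -0.1, -1.9]
width: 0.0554
grip_force: 20.0
```

>>> drive_tool(
  series=[
    [[0, 0, 0], 0],
    [[0, 0, 0], 0],
    [[0, 0, 0], 0],
    [[0, 0, 0], 0],
    [[0, 0, 0], 0],
  ],
  fingers=0,
)

```text
clock: 13.4
ee_pos: [0.4445, -0.2258, 0.011]
ee_rot: [2.038, 2.391, -0.0]
force: [-0.3, 0.6, -0.1]
width: 0.0846
grip_force: 0.0
```

>>> drive_tool(
  series=[
    [[0, 0, -40], 0],
    [[0, 0, -90], 0],
    [[0, 0, -140], 0],
    [[0, 0, -190], 0],
    [[20, 0, -240], 0],
    [[60, 5, -240], 0.05],
    [[105, 10, -240], 0.1],
    [[150, 15, -240], 0.14],
    [[150, 15, -240], 0.14],
    [[150, 15, -240], 0.14],
  ],
)

```text
clock: 14.4
ee_pos: [0.4355, -0.0745, 0.2512]
ee_rot: [2.196, 2.245, -0.002]
force: [-0.1, -1.0, 0.4]
width: 0.0873
grip_force: 0.0
```

```bash
python3 - <<'E'
from h import *
f=grab_frame("top");g=grab_frame("side")
cv2.imwrite("pics/top3.png",f[:,:,::-1]);cv2.imwrite("pics/side3.png",g[:,:,::-1])
B={"top":(410,270,500,335),"side":(305,135,365,195)}
for n,F in(("top",f),("side",g)):print("redtop",n,rect(n,blob(F,"red",B[n]),.038))
for k,z in(("yellow",.068),("blue",.034)):
  for n,F,b in(("top",f,(245,240,330,300)),("side",g,(330,230,375,300))):
    m=blob(F,k,b)
    q=np.argwhere(m)[:,::-1];w=cast(n,q,z)*1000;r=cv2.minAreaRect(w.astype(np.float32));print(k,n,len(q),np.round(r[0],1),np.round(r[1],1),round(r[2],1))
cv2.imwrite("pics/f.png",np.hstack([cv2.resize(f[200:340,240:500,::-1],(520,280),interpolation=0),cv2.resize(g[130:270,300:430,::-1],(260,280))]))
go(502.3,124,140,-4.6)
E
```

```text
Traceback (most recent call last):
  File "h.py", line 18, in rect
    p=max(cs,key=cv2.contourArea)
ValueError: max() iterable argument is empty
```

```bash
python3 - <<'E'
from h import *
go(502.3,124.5,200,-4.6)
E
```

```text
shift [199.6, 70.5, 50.9] turn 0.098 rows 5
```

>>> drive_tool(
  series=[
    [[45, 17, 0], 0.02],
    [[90, 34, 0], 0.05],
    [[135, 50, 10], 0.08],
    [[175, 62, 30], 0.098],
    [[199, 70, 51], 0.098],
    [[199, 70, 51], 0.098],
    [[199, 70, 51], 0.098],
    [[199, 70, 51], 0.098],
  ],
)

```text
clock: 15.3
ee_pos: [0.5024, 0.1229, 0.2002]
ee_rot: [2.31, 2.128, -0.0]
force: [0.2, 0.3, -0.5]
width: 0.0869
grip_force: 0.0
```

```bash
cat > chk.py <<'E'
from h import *
f=grab_frame("top");g=grab_frame("side")
def chk(col,mat,bt,bs):
    for n,F,b in(("top",f,bt),("side",g,bs)):
        m=blob(F,col,b);cs=cv2.findContours(m,0,1)[0]
        if not cs: print(n,"hidden");continue
        h=cv2.cvtColor(F,cv2.COLOR_RGB2HSV);p=max(cs,key=cv2.contourArea)
        print(n,"all",rect(n,m,.004),"med V",np.median(h[...,2][m>0]))
    return f,g
E
python3 - <<'E'
from chk import *
chk("red",0,(410,270,500,335),(305,135,365,195))
cv2.imwrite("pics/f.png",np.hstack([cv2.resize(f[265:345,410:500,::-1],(450,400),interpolation=0),cv2.resize(g[135:195,305:365,::-1],(350,350),interpolation=0,dst=None) if 0 else cv2.resize(g[135:195,305:365,::-1],(350,400),interpolation=0)]))
cv2.imwrite("pics/top3.png",f[:,:,::-1]);cv2.imwrite("pics/side3.png",g[:,:,::-1])
go(502.3,124.5,40,-4.6)
E
```

```text
top all (array([ 445.3, -225.7]), array([ 78.5, 118.1]), -81.0) med V 183.0
side all (array([ 445.1, -232.5]), array([ 79.7, 130.3]), -81.0) med V 176.0
shift [1.3, -0.2, 160.6] turn -0.002 rows 4
```

View pics/f.png

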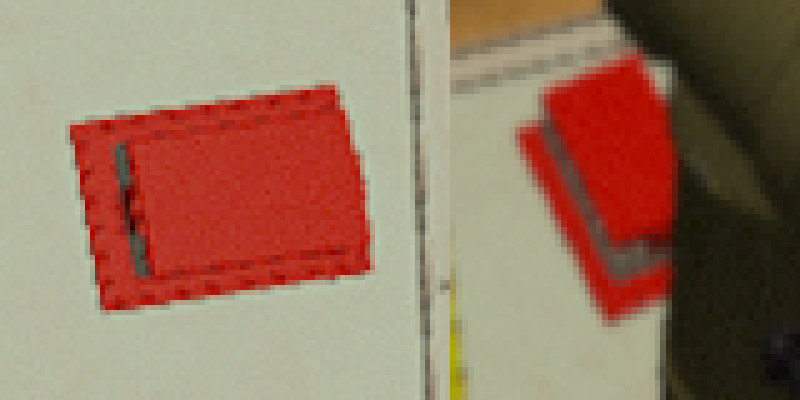

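The red box is upright on its mat and in line with it. The white wall's foot is near (125,210) in the left crop and the mat's edge near (86,215), so I'm checking the centring along its length.

```bash
python3 - <<'E'
from h import *
a=cast("top",[(410+86/5,265+215/5),(410+125/5,265+208/5)],.004)*1000
b=cast("top",[(410+144/5,265+207/5)],.038)*1000
print(a.round(1),b.round(1))
u=np.array([np.cos(np.radians(-80.9)),np.sin(np.radians(-80.9))])
print("centres mat,foot,lid along", (a[0]@u+58).round(1),(a[1]@u+46).round(1),(b[0]@u+46).round(1))
# far lid extent in top view: right edge rows
f=cv2.imread("pics/side3.png")[:,:,::-1];
# side: mat left edge / wall
s=cast("side",[(305+(540-450)*60/350,135+95*60/400)],.038)*1000
t=cast("side",[(305+(520-450)*60/350,135+128*60/400)],.004)*1000
print("far corners lid",s.round(1),"mat",t.round(1), "diff along",((s-t)@u).round(1),"across",((s-t)@np.array([-u[1],u[0]])).round(1))
E
```

```text
[[ 436.5 -168.5]
 [ 439.5 -184.9]] [[ 438.9 -184.7]]
centres mat,foot,lid along 293.4 298.1 297.8
far corners lid [[ 479.  -264.9]] mat [[ 487.5 -275.1]] diff along [-11.4] across [-6.8]
```

The red box sits about 4 mm too far along −y. I'll mend that at the end with a clear view; yellow is next.

```bash
python3 - <<'E'
from h import *
print(get_obs()["ee_pos"],get_obs()["qvel"].round(3));go(502.5,123.3,41,-4.6)
E
```

```text
[0.50241545 0.12317089 0.200596  ] [-0.002 -0.006 -0.006  0.    -0.    -0.001 -0.005]
shift [0.1, 0.1, 159.6] turn -0.002 rows 4
```

>>> drive_tool(
  series=[
    [[0, 0, 45], 0],
    [[0, 0, 90], 0],
    [[0, 0, 130], 0],
    [[0, 0, 150], 0],
    [[0, 0, 158], 0],
    [[0, 0, 159], 0],
    [[0, 0, 159], 0],
    [[0, 0, 159], 0],
  ],
)

```text
clock: 16.2
ee_pos: [0.5031, 0.1251, 0.0425]
ee_rot: [2.306, 2.13, 0.003]
force: [0.6, 0.2, -0.4]
width: 0.0869
grip_force: 0.0
```

>>> drive_tool(
  series=[
    [[0, 0, 0], 0],
    [[0, 0, 0], 0],
    [[0, 0, 0], 0],
    [[0, 0, 0], 0],
    [[0, 0, 0], 0],
    [[0, 0, 0], 0],
    [[0, 0, 0], 0],
    [[0, 0, 0], 0],
  ],
  fingers=1,
  newtons=22,
)

```text
clock: 17.0
ee_pos: [0.502, 0.1251, 0.0411]
ee_rot: [2.307, 2.132, 0.0]
force: [0.0, 0.2, 2.1]
width: 0.0601
grip_force: 22.0
```

>>> drive_tool(
  series=[
    [[0, 0, -5], 0],
    [[0, 0, -30], 0],
    [[0, 0, -80], 0],
    [[0, 0, -130], 0],
    [[0, 0, -180], 0],
    [[0, 0, -210], 0],
    [[0, 0, -210], 0],
    [[0, 0, -210], 0],
    [[0, 0, -210], 0],
  ],
)

```text
clock: 17.9
ee_pos: [0.5005, 0.1247, 0.2491]
ee_rot: [-2.306, -2.131, 0.004]
force: [0.6, 1.3, -2.2]
width: 0.0598
grip_force: 22.0
```

```bash
python3 - <<'E'
from h import *
o=get_obs();print(o["ee_pos"],o["force"]);go(585.5,-213,251,-8)
g=grab_frame("side");m=blob(g,"blue",(325,220,380,300));r=rect("side",m,.034);print(r)
m=blob(g,"yellow",(300,100,400,300));print(np.argwhere(m).mean(0),m.sum()//255)
E
```

```text
[0.50046265 0.12466596 0.24914435] [ 0.55970457  1.33841438 -2.18073391]
shift [-329.9, 111.4, -1.9] turn 0.061 rows 7
(array([503. , 128.3]), array([ 62., 135.]), 86.3)
[167.12746114 355.59274611] 965
```

>>> drive_tool(
  series=[
    [[-42, 15, 0], 0],
    [[-85, 30, 0], 0.01],
    [[-130, 45, 0], 0.02],
    [[-175, 60, 0], 0.03],
    [[-220, 75, 0], 0.04],
    [[-265, 90, 0], 0.05],
    [[-300, 102, 0], 0.06],
    [[-325, 110, 0], 0.061],
    [[-328, 111, 0], 0.061],
    [[-328, 111, 0], 0.061],
  ],
)

```text
clock: 18.95
ee_pos: [0.5857, -0.211, 0.2487]
ee_rot: [-2.37, -2.057, 0.001]
force: [-0.3, 1.3, -2.1]
width: 0.0601
grip_force: 22.0
```

>>> drive_tool(
  series=[
    [[0, 0, 40], 0],
    [[0, 0, 90], 0],
    [[0, 0, 130], 0],
    [[0, 0, 150], 0],
    [[0, 0, 150], 0],
    [[0, 0, 150], 0],
    [[0, 0, 150], 0],
  ],
)

```text
clock: 19.65
ee_pos: [0.5879, -0.21, 0.103]
ee_rot: [2.368, 2.06, 0.003]
force: [0.5, -0.6, -0.7]
width: 0.0599
grip_force: 22.0
```

```bash
python3 - <<'E'
from h import *
print(get_obs()["ee_pos"]);go(585.3,-211.5,12,-8)
E
```

```text
[ 0.58786615 -0.20998858  0.10300746]
shift [-1.9, -2.3, 91.0] turn 0.001 rows 2
```

>>> drive_tool(
  series=[
    [[-2, -2, 35], 0],
    [[-2, -2, 65], 0],
    [[-2, -2, 83], 0],
    [[-2, -2, 89], 0],
    [[-2, -2, 91], 0],
    [[-2, -2, 91], 0],
    [[-2, -2, 91], 0],
  ],
)

```text
clock: 20.35
ee_pos: [0.5855, -0.2126, 0.0113]
ee_rot: [2.369, 2.059, 0.002]
force: [-0.1, -0.7, -2.0]
width: 0.0598
grip_force: 22.0
```

>>> drive_tool(
  series=[
    [[0, 0, 0], 0],
    [[0, 0, 0], 0],
    [[0, 0, 0], 0],
    [[0, 0, 0], 0],
    [[0, 0, 0], 0],
  ],
  fingers=0,
)

```text
clock: 20.85
ee_pos: [0.5843, -0.2124, 0.0101]
ee_rot: [2.371, 2.061, 0.0]
force: [0.4, 0.2, -0.9]
width: 0.0855
grip_force: 0.0
```

>>> drive_tool(
  series=[
    [[0, 0, -40], 0],
    [[0, 0, -90], 0],
    [[0, 0, -140], 0],
    [[0, 0, -190], 0],
    [[20, 0, -235], 0],
    [[65, -15, -235], 0],
    [[110, -30, -235], 0],
    [[155, -50, -235], -0.02],
    [[200, -70, -235], -0.04],
    [[245, -90, -235], -0.06],
  ],
)

```text
clock: 21.85
ee_pos: [0.5284, 0.0447, 0.245]
ee_rot: [2.307, 2.131, -0.0]
force: [0.2, -0.5, 0.2]
width: 0.087
grip_force: 0.0
```

>>> drive_tool(
  series=[
    [[40, -10, 0], 0],
    [[80, -20, 0], 0],
    [[85, -20, 0], 0],
    [[85, -20, 0], 0],
    [[85, -20, 0], 0],
  ],
)

```text
clock: 22.35
ee_pos: [0.5164, 0.1277, 0.2447]
ee_rot: [2.31, 2.129, -0.001]
force: [0.5, -0.9, -0.0]
width: 0.0867
grip_force: 0.0
```

```bash
python3 - <<'E'
from chk import *
cv2.imwrite("pics/top4.png",f[:,:,::-1]);cv2.imwrite("pics/side4.png",g[:,:,::-1])
cv2.imwrite("pics/g.png",np.hstack([cv2.resize(f[195:345,400:500,::-1],(400,600),interpolation=cv2.INTER_CUBIC),cv2.resize(g[130:220,265:325,::-1],(400,600),interpolation=cv2.INTER_CUBIC)]))
m=blob(g,"blue",(325,220,380,300));print(rect("side",m,.034))
print(get_obs()["ee_pos"]);go(502.5,127,60,-4.4)
E
```

```text
(array([502.9, 128. ]), array([ 62.2, 135.7]), 86.3)
[0.51659112 0.12711379 0.24465403]
shift [-1.3, -14.0, 184.7] turn -0.006 rows 4
```

View pics/g.png

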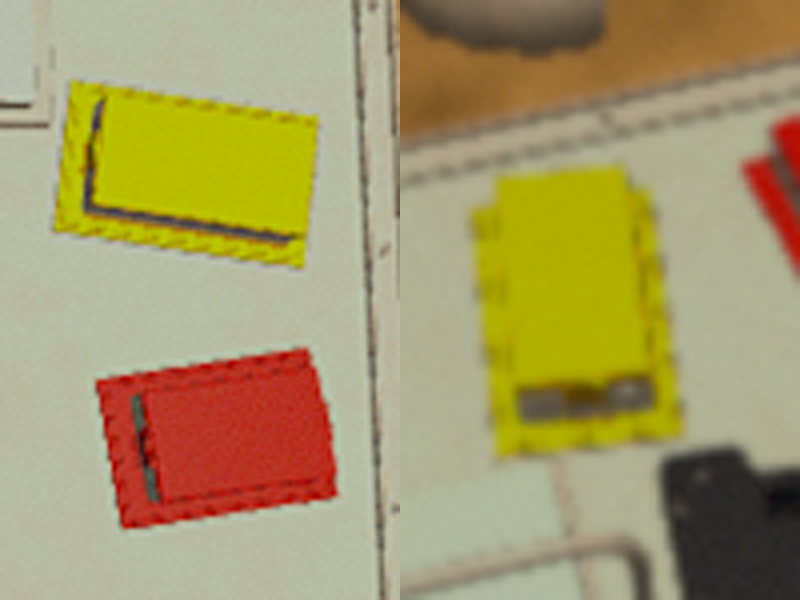

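Yellow is good: its left gap is about 12–13 mm, as expected. Red's gap is about 17 mm, so it is about 5 mm off and I'll mend it. Now blue.

>>> drive_tool(
  series=[
    [[-1, -14, 45], 0],
    [[-1, -14, 90], 0],
    [[-1, -14, 135], 0],
    [[-1, -14, 175], 0],
    [[-1, -14, 185], 0],
    [[-1, -14, 185], 0],
    [[-1, -14, 185], 0],
    [[-1, -14, 185], 0],
  ],
)

```text
clock: 23.25
ee_pos: [0.504, 0.1295, 0.0622]
ee_rot: [2.307, 2.128, 0.005]
force: [-0.4, -0.6, 0.2]
width: 0.0868
grip_force: 0.0
```

```bash
python3 - <<'E'
from h import *
print(get_obs()["ee_pos"]);go(502.5,126.7,7.5,-4.4)
E
```

```text
[0.50398782 0.1294752  0.06215125]
shift [-2.9, -1.3, 54.7] turn -0.004 rows 2
```

>>> drive_tool(
  series=[
    [[-3, -1, 20], 0],
    [[-3, -1, 40], 0],
    [[-3, -1, 51], 0],
    [[-3, -1, 54], 0],
    [[-3, -1, 54], 0],
    [[-3, -1, 54], 0],
  ],
)

```text
clock: 23.85
ee_pos: [0.5017, 0.1267, 0.0069]
ee_rot: [2.308, 2.13, 0.002]
force: [0.0, 0.2, 0.6]
width: 0.0874
grip_force: 0.0
```

>>> drive_tool(
  series=[
    [[0, 0, 0], 0],
    [[0, 0, 0], 0],
    [[0, 0, 0], 0],
    [[0, 0, 0], 0],
    [[0, 0, 0], 0],
    [[0, 0, 0], 0],
    [[0, 0, 0], 0],
    [[0, 0, 0], 0],
  ],
  fingers=1,
  newtons=24,
)

```text
clock: 24.65
ee_pos: [0.5012, 0.1263, 0.0061]
ee_rot: [2.308, 2.13, 0.001]
force: [0.8, 0.4, 2.1]
width: 0.0637
grip_force: 24.0
```

>>> drive_tool(
  series=[
    [[0, 0, -5], 0],
    [[0, 0, -25], 0],
    [[0, 0, -65], 0],
    [[0, 0, -100], 0],
    [[0, 0, -120], 0],
    [[0, 0, -120], 0],
    [[0, 0, -120], 0],
    [[0, 0, -120], 0],
  ],
)

```text
clock: 25.45
ee_pos: [0.4993, 0.1258, 0.1241]
ee_rot: [-2.307, -2.129, 0.005]
force: [0.0, 0.4, -2.6]
width: 0.0639
grip_force: 24.0
```

```bash
python3 - <<'E'
from h import *
o=get_obs();print(o["ee_pos"],o["force"]);go(589.7,330.7,128,14.2)
E
```

```text
[0.49931412 0.12581812 0.12405177] [ 0.04212417  0.43559243 -2.55453893]
shift [211.4, 73.7, -3.9] turn -0.328 rows 5
```

>>> drive_tool(
  series=[
    [[42, 15, -4], -0.06],
    [[85, 30, -4], -0.12],
    [[127, 44, -4], -0.19],
    [[170, 59, -4], -0.26],
    [[200, 70, -4], -0.31],
    [[211, 74, -4], -0.328],
    [[211, 74, -4], -0.328],
    [[211, 74, -4], -0.328],
    [[211, 74, -4], -0.328],
    [[211, 74, -4], -0.328],
  ],
)

```text
clock: 26.45
ee_pos: [0.5918, 0.3288, 0.1299]
ee_rot: [1.932, 2.476, -0.002]
force: [0.6, -0.2, -3.3]
width: 0.0636
grip_force: 24.0
```

>>> drive_tool(
  series=[
    [[0, 0, 35], 0],
    [[0, 0, 70], 0],
    [[0, 0, 85], 0],
    [[0, 0, 90], 0],
    [[0, 0, 90], 0],
    [[0, 0, 90], 0],
  ],
)

```text
clock: 27.05
ee_pos: [0.5924, 0.3315, 0.0418]
ee_rot: [1.929, 2.478, 0.004]
force: [0.7, -0.0, -2.4]
width: 0.0636
grip_force: 24.0
```

```bash
python3 - <<'E'
from h import *
o=get_obs();print(o["ee_pos"]);go(589.7,330.7,11,14.2)
E
```

```text
[0.59241628 0.33153202 0.04183841]
shift [-0.1, -2.8, 30.8] turn -0.0 rows 1
```

>>> drive_tool(
  series=[
    [[0, -3, 14], 0],
    [[0, -3, 24], 0],
    [[0, -3, 29], 0],
    [[0, -3, 31], 0],
    [[0, -3, 31], 0],
    [[0, -3, 31], 0],
  ],
)

```text
clock: 27.65
ee_pos: [0.5881, 0.3297, 0.01]
ee_rot: [1.929, 2.479, -0.003]
force: [-2.9, -3.0, 6.6]
width: 0.0638
grip_force: 24.0
```

>>> drive_tool(
  series=[
    [[0, 0, 0], 0],
    [[0, 0, 0], 0],
    [[0, 0, 0], 0],
    [[0, 0, 0], 0],
    [[0, 0, 0], 0],
  ],
  fingers=0,
)

```text
clock: 28.15
ee_pos: [0.5886, 0.33, 0.0088]
ee_rot: [-1.93, -2.479, -0.0]
force: [-0.1, -0.8, 0.2]
width: 0.0861
grip_force: 0.0
```

>>> drive_tool(
  series=[
    [[0, 0, -40], 0],
    [[0, 0, -90], 0],
    [[0, 0, -140], 0],
    [[0, 0, -190], 0],
    [[-30, -10, -230], 0.05],
    [[-75, -20, -230], 0.1],
    [[-120, -40, -230], 0.15],
    [[-165, -60, -230], 0.2],
    [[-210, -75, -230], 0.25],
    [[-255, -90, -230], 0.3],
  ],
)

```text
clock: 29.15
ee_pos: [0.5634, 0.0589, 0.239]
ee_rot: [2.28, 2.16, -0.0]
force: [1.8, 0.1, -0.4]
width: 0.0868
grip_force: 0.0
```

>>> drive_tool(
  series=[
    [[-45, -15, 0], 0],
    [[-90, -25, 0], 0],
    [[-100, -25, 0], 0],
    [[-100, -25, 0], 0],
    [[-100, -25, 0], 0],
    [[-100, -25, 0], 0],
  ],
)

```text
clock: 29.75
ee_pos: [0.5341, -0.0351, 0.2391]
ee_rot: [-2.274, -2.167, -0.002]
force: [-0.2, 0.1, 0.3]
width: 0.0868
grip_force: 0.0
```

```bash
python3 - <<'E'
from chk import *
cv2.imwrite("pics/top5.png",f[:,:,::-1]);cv2.imwrite("pics/side5.png",g[:,:,::-1])
cv2.imwrite("pics/k.png",np.hstack([cv2.resize(f[190:290,140:240,::-1],(400,400),interpolation=cv2.INTER_CUBIC),cv2.resize(g[130:200,290:360,::-1] if 0 else g[310:400,295:385,::-1],(400,400),interpolation=cv2.INTER_CUBIC)]))
print(get_obs()["ee_pos"]);go(445,-226,150,9.1)
E
```

```text
[ 0.53401732 -0.03553555  0.23898236]
shift [-194.5, -79.7, 89.0] turn -0.207 rows 5
```

View pics/k.png

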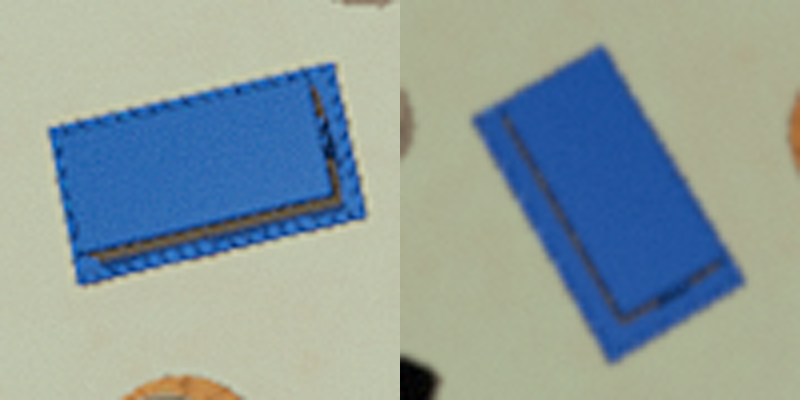

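Blue is upright, in line and centred to about 2 mm (left crop: foot edge near (345,200), mat edge near (362,200)). Now I'll nudge red about 4.5 mm along +tool x.

>>> drive_tool(
  series=[
    [[-42, -17, 0], -0.05],
    [[-85, -34, 0], -0.1],
    [[-130, -52, 10], -0.15],
    [[-170, -70, 40], -0.2],
    [[-194, -80, 80], -0.207],
    [[-194, -80, 89], -0.207],
    [[-194, -80, 89], -0.207],
    [[-194, -80, 89], -0.207],
    [[-194, -80, 89], -0.207],
  ],
)

```text
clock: 30.75
ee_pos: [0.4458, -0.2261, 0.1515]
ee_rot: [2.037, 2.388, 0.001]
force: [0.2, -0.2, 0.1]
width: 0.087
grip_force: 0.0
```

```bash
python3 - <<'E'
from h import *
f=cv2.imread("pics/top5.png");g=cv2.imread("pics/side5.png")
cv2.imwrite("pics/m.png",np.hstack([cv2.resize(f[265:345,410:500],(400,360),interpolation=2),cv2.resize(g[135:195,305:365],(400,360),interpolation=2)]))
print(get_obs()["ee_pos"]);go(445,-226,12,9.1)
E
```

```text
[ 0.44580312 -0.22613604  0.15150468]
shift [0.3, -0.8, 139.5] turn -0.0 rows 3
```

View pics/m.png

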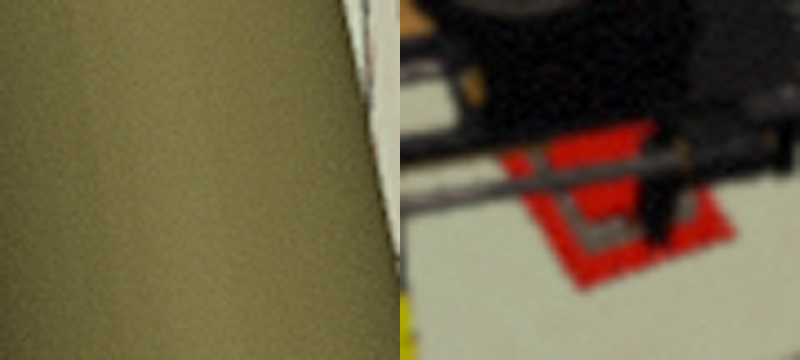

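The arm was covering red in that picture. What shows is the near-end margin, about (590,245) to (580,290), wider than a centred box would leave. I'll make the nudge.

>>> drive_tool(
  series=[
    [[0, -1, 45], 0],
    [[0, -1, 90], 0],
    [[0, -1, 125], 0],
    [[0, -1, 136], 0],
    [[0, -1, 139], 0],
    [[0, -1, 139], 0],
    [[0, -1, 139], 0],
  ],
)

```text
clock: 31.45
ee_pos: [0.4446, -0.2283, 0.013]
ee_rot: [2.04, 2.384, 0.0]
force: [0.1, -0.7, 1.0]
width: 0.087
grip_force: 0.0
```

>>> drive_tool(
  series=[
    [[0, 0, 0], 0],
    [[0, 0, 0], 0],
    [[0, 0, 0], 0],
    [[0, 0, 0], 0],
    [[0, 0, 0], 0],
    [[0, 0, 0], 0],
    [[0, 0, 0], 0],
    [[0, 0, 0], 0],
  ],
  fingers=1,
  newtons=20,
)

```text
clock: 32.25
ee_pos: [0.4431, -0.2277, 0.0112]
ee_rot: [2.042, 2.386, 0.0]
force: [-0.3, -0.0, 1.5]
width: 0.0557
grip_force: 20.0
```

>>> drive_tool(
  series=[
    [[0, 0, -4], 0],
    [[0, 0, -4], 0],
    [[4.5, 0, -4], 0],
    [[4.5, 0, -4], 0],
    [[4.5, 0, -4], 0],
    [[4.5, 0, -4], 0],
  ],
)

```text
clock: 32.85
ee_pos: [0.442, -0.2231, 0.0149]
ee_rot: [-2.043, -2.387, 0.0]
force: [-1.0, -0.3, -1.0]
width: 0.0557
grip_force: 20.0
```

```bash
python3 - <<'E'
from h import *
go(445,-221.5,11.8,9.1);print(get_obs()["ee_pos"])
E
```

```text
shift [1.1, 3.2, 3.1] turn -0.004 rows 1
[ 0.44197031 -0.22313516  0.01486851]
```

>>> drive_tool(
  series=[
    [[0, 2, 0], 0],
    [[0, 2, 2], 0],
    [[0, 2, 3.5], 0],
    [[0, 2, 3.5], 0],
    [[0, 2, 3.5], 0],
  ],
)

```text
clock: 33.35
ee_pos: [0.4439, -0.2228, 0.0113]
ee_rot: [-2.043, -2.387, 0.0]
force: [0.5, -0.2, -2.2]
width: 0.0557
grip_force: 20.0
```

>>> drive_tool(
  series=[
    [[0, 0, 0], 0],
    [[0, 0, 0], 0],
    [[0, 0, 0], 0],
    [[0, 0, 0], 0],
    [[0, 0, 0], 0],
  ],
  fingers=0,
)

```text
clock: 33.85
ee_pos: [0.4441, -0.2229, 0.0115]
ee_rot: [2.043, 2.387, -0.0]
force: [-0.5, 0.0, -0.3]
width: 0.084
grip_force: 0.0
```

>>> drive_tool(
  series=[
    [[0, 0, -40], 0],
    [[0, 0, -90], 0],
    [[0, 0, -140], 0],
    [[0, 0, -190], 0],
    [[20, 0, -240], 0],
    [[60, 5, -240], 0.05],
    [[105, 10, -240], 0.1],
    [[150, 20, -240], 0.14],
    [[195, 40, -240], 0.14],
    [[240, 60, -240], 0.14],
  ],
)

```text
clock: 34.85
ee_pos: [0.4662, 0.0252, 0.2515]
ee_rot: [2.204, 2.235, -0.003]
force: [0.6, -0.7, -0.3]
width: 0.087
grip_force: 0.0
```

>>> drive_tool(
  series=[
    [[45, 10, 0], 0],
    [[90, 20, 0], 0],
    [[110, 25, 0], 0],
    [[110, 25, 0], 0],
    [[110, 25, 0], 0],
    [[110, 25, 0], 0],
  ],
)

```text
clock: 35.45
ee_pos: [0.4896, 0.1323, 0.2512]
ee_rot: [2.207, 2.235, -0.002]
force: [-0.4, -0.8, -0.5]
width: 0.0869
grip_force: 0.0
```

```bash
python3 - <<'E'
from chk import *
cv2.imwrite("pics/n.png",np.hstack([cv2.resize(f[195:345,400:500,::-1],(400,600),interpolation=2),cv2.resize(g[130:205,305:355,::-1],(400,600),interpolation=2)]))
cv2.imwrite("pics/side6.png",g[:,:,::-1]);o=get_obs();print(o["ee_pos"],o["clock"])
E
```

```text
[0.48979127 0.13212931 0.25135423] 35.55
```

View pics/n.png

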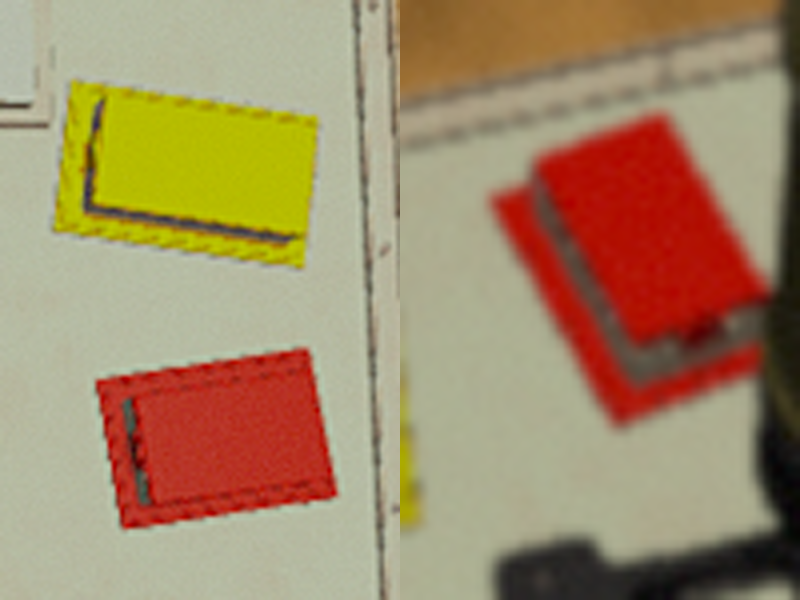

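Red's left margin is now about 12 mm, which centres it. All four pieces are upright and in line, and the arm is clear, so I'm handing in.

```bash
python3 -c "
from plant import *
print(hand_in())"
```

```text
the job is handed in; nothing more can be done
None
```

The job is handed in: the olive dish is on the cork coaster and the red, yellow and blue boxes are on their mats, upright, in line and centred to about 2–3 mm by the pictures, at about 36 s of the 109 s allowed.

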